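Fit the ball head to the telescopic work support and hold it raised

TASK

Take the steel ball head out of the parts tray and fit it down over the stud on top of the telescopic work support while the support is still fully down. Then squeeze the support's red release button, draw the column up past its first stop to the second stop, and finish while still holding it there, head on, so that I can do up the clamp screw: the second stop does not latch, so the column drops back if you let go. Leave the other two heads in the tray and do not knock over or push aside the things standing about on the bench.

Things in the scene. Friction and masses are not known exactly. Their poses are not given: they have to be found in the camera images.
- support: Telescopic work support bolted to the bench: green round foot 124 mm across, upright steel tube 31 mm across (34 at its green top), 145 mm high, with a column 23 mm across sliding straight up out of it. Origin: on the axis at bench level, z up, +y the side of the red button and latch holes, +x the side of the clamp screw. Turned up to 0.6 rad either way. Starts fully down, latched.
- clamp_screw (a point): Centre of the black star knob of the clamp screw, 34 mm across, on the support's +x side near the tube's top: it reaches 56 mm out from the axis and lies 113 to 147 mm above the bench. Does not turn; it is for the person.
- grip_head (a point): Centre of the column's black rounded grip head, 46 mm (x) x 36 mm (y) x 44 mm high, axes as the support's. When the support is down it rests on the tube and its flat top is 191 mm above the bench. Moves with the column.
- column (a joint): How far the column is drawn up, m: 0 fully down (latched), about 0.043 to 0.047 at the first stop (latches if the button is out), 0.090 at the second stop, an end stop without latch. While the button is pressed it slides freely past the first stop. With the ball head it weighs 5 N; rubbing up to 3 N plus 15 N per m/s. Let go above the first stop it drops to that and latches.
- button (a joint): How far the red button is pressed in, m: 0 fully out, 0.0055 flush with the grip head; the latch is free from about 0.0035. A light spring: 1 N to start, 2.6 N when flush. Gripping the grip head across its y sides (36 mm over the plastic, 41.5 mm over the button), one finger on the button, presses it in.
- button_face (a point): Centre of the outer face of the red round button, 17 mm in diameter, on the grip head's +y side: 23.5 mm from the column's axis when out, 21 mm below the grip head's flat top. Moves with the column and the press. Axes as the support's.
- stud_foot (a point): Foot of the steel stud, at the centre of the grip head's flat top, where the underside of a fitted head rests; 191 mm above the bench when the support is down. The stud stands 11 mm up from it, 14 mm in diameter with a rounded tip. Rises with the column. Axes as the support's.
- head_ball: The ball head, wanted: round dark steel cap 34 mm in diameter, 20 mm tall, with a shiny 17 mm steel ball in a brass ring on top, 25 mm in all. From below a bore 16.6 mm in diameter, 13.5 mm deep drops over the stud with 1.3 mm play all round. Stands upright in the tray. Origin: centre of the underside, z up through the ball. About 70 g.
- tray: Blue plastic tray fixed to the bench, 162 (x) x 212 (y) x 18 mm high, floor and walls 4 mm. Walls up to 16 mm high part it into four compartments 75 (x) x 100 (y) mm, centred at x +/-39.5, y +/-52 mm. Origin: centre of the underside. Three hold one head each, in any order, within 10 mm (x) and 5 mm (y) of the centre; two bolts lie in the one at -x, +y.
- head_vee: The vee head, not wanted: the same dark steel cap 34 mm in diameter, with an orange V-shaped cradle on top, 31 mm tall in all. Origin: centre of the underside.
- head_pad: The pad head, not wanted: the same dark steel cap 34 mm in diameter with a flat white nylon top, 22 mm tall in all. Origin: centre of the underside.
- sanding_block: Cork sanding block lying on the bench left of the support, 60 x 110 x 30 mm; origin under its centre. A bystander.
- torch: Black hand torch lying on its side left of the support, 50 x 133 x 50 mm; origin under its centre. A bystander.
- oil_can: Green oil can with a long thin spout behind the support, 70 mm across and 175 mm tall; origin under its centre. A bystander, easily tipped.
There are look-alikes about, which are no part of the job. There is more than one size of the support; the one meant has the size given above.

How it is judged (in metres and radians):
On the way, in this order (a step that is already met when the one before it is completed fails the run):
1. the ball head sits fully down over the stud, the support still fully down (distance between head_ball and stud_foot below 0.004 m and angle between the z axis of head_ball and the z axis of support, either way round below 0.1 rad and value of joint column below 0.006 m), for 0.2 s.
2. the column is drawn up to the second stop by the fingers, the ball head still on it (distance between head_ball and stud_foot below 0.004 m and angle between the z axis of head_ball and the z axis of support, either way round below 0.1 rad and value of joint column above 0.085 m and contact force between the fingers and support above 2 N), for 0.2 s.
At the end, for the whole second after the job is handed in: The column is at the second stop (drawn up more than 85 mm of 90 mm) and still, the fingers grip the support (more than 2 N), the ball head sits fully down on the stud (underside within 4 mm of the stud's foot, tilted less than 0.1 rad), and the vee head and pad head are still in the tray (all of step 2 and velocity of joint column between -0.01 and 0.01 m/s and height (world z) of each of head_vee, head_pad below 0.03 m and horizontal distance between each of head_vee, head_pad and tray below 0.13 m); the arm keeps its last pose, push and grip.
It fails at once if the sanding block, torch or oil can is knocked out of its place (more than 40 mm), or the oil can over (distance of any of torch, sanding_block, oil_can from where it was at the start of the episode above 0.04 m or angle between oil_can's own z axis and vertical above 0.6 rad).
It fails at once if the vee head or the pad head is lifted out of the tray (height (world z) of any of head_vee, head_pad above 0.05 m).
It also fails if it takes over 48 s, if anything falls off the work surface, if the arm or the gripper's body presses on something with over 40 N, if the wrist force passes 120 N, or if a joint passes its speed limit or range.

ROBOT

A 6-joint arm with a two-finger parallel gripper is mounted at the origin on a cart in front of the work surface, level with it; the furniture and walls round the work are solid. World frame = base frame: x ahead of the robot, y to its left, z up, the work surface at z = 0. Lengths are in mm, angles in rad, forces in N, time in s.
With the tool pointing down it reaches from about 250 to 800 mm from the base axis. Payload 3.9 kg.
Tool frame: the origin (TCP) lies at the very end of the fingers, on their centre line; the grasp point (between the pads) lies 19 mm behind it; z points along the fingers, y is the line along which they close (so a half turn about z gives the same grasp; the last joint's range is limited). The gripper opens to 85 mm and grips with 20 to 120 N. Pads are 22 mm wide; open, the fingers measure 114 mm over their backs; the gripper's body (76 mm by 85 mm) begins 54 mm behind the grasp point. The pads swing forward as they close: fully open they stand 13 mm farther back than shut.
Start: joints at [1.143, 0.26, -0.138, 1.173, 0, 1.571], TCP at [217.801, 477.68, 231.304] pointing down, gripper open.
Joint ranges: [-2.78, 2.78], [-0.83, 1.72], [-1.28, 1.37], [-1.9, 2.12], [-1.57, 1.48], [-3.14, 3.14]. Speed limits (rad/s): [2.57, 2.57, 3.14, 3.14, 3.14, 3.14].

INTERFACE

Orientations are given as a rotation vector (axis times angle).
In Python, from plant import bot gives the robot as it stands.
- The arm moves only by the shell command python3 -m jog 'ROWS'. ROWS is JSON, a list of rows, each an object with "delta_pos": the shift along the tool's x, y, z in units of 40 mm (1.0 is 40 mm), a list of three; "dr": the turn, a rotation vector about the tool's x, y, z in units of 6 degrees (1.0 is 6 degrees), a list of three; "fingers": the opening, from 0 (shut) to 1 (fully open). A call has 1 to 12 rows; each row shifts and turns the commanded pose from where the row before left it, along the tool's axes as they then stand; what a row does not reach is not made up. A row lasts 1/10 s, in which the tool goes at most 50 mm and 8.59 degrees, less where a joint would pass 70% of its speed; a pose out of reach is approached as far as the arm can. A call is refused whole if a number of a shift passes 1 or a number of a turn 1, either way. A call with a gripper value outside its range is refused whole. The fingers move at their own pace and stop on an object; the grip force is fixed at half the most. Time passes only in rows, so rows that do not move let the fingers close. It gives the time, the measured TCP pose, the force, the opening and the grip force at its end, in the units of the state.
- bot.sense(): the state, without advancing time (a new reading comes with each control period).
- bot.camera(name): name is "scene" or "top"; returns (picture, depth): 384x512x3 uint8, red, green, blue; 384x512 float32, mm along the optical axis (not along the pixel's ray), 0 where there is no reading.
- bot.camera_model(name): a dict with "fx", "fy", "cx", "cy" (pixels), "k1" (the pictures are not rectified: a ray, as slopes to the right and down, at radius r is drawn at 1 + k1 r^2 times it, then the intrinsics apply), "eye" and "rotation" of the camera in the world. Camera axes: x right, y up, looking along -z (the intrinsics and any distortion apply to the point x, -y, -z); pixel columns grow to the right and rows downward; lengths in mm; the calibration is good to about 2 mm. A picture is of the moment at which its call begins. camera_model takes no time and is no camera call.
- bot.hand_in(): hands the job in; it is judged then, once.
The state is a dict: "clock": time; "joint_pos": joint angles; "joint_velocities": joint speeds; "joint_torque": joint torques, N m; "position": TCP position; "tcp_rot": TCP orientation; "ft_force": force on the tool from outside, world axes, zero at the start; "ft_torque": the same for the moment, N m; "width": opening from 0.0 (shut) to 1.0 (fully open); "grip_force": force on a finger pad.
Only numpy, scipy, OpenCV 4.12 (cv2) and the standard library are available. Lean on these libraries where they do the work, as an engineer would, in place of code of your own. Each camera call takes 0.05 s, during which the arm holds its last target. There are 200 camera calls.

## Working session

There is one attempt and no reset: what is moved stays moved. The work goes in short steps, Python scripts to look and compute and a shell command to move; the robot and the scene stay as the last step left them, time stands still between calls to the robot, and variables do not carry over. Pictures are saved under pics/ and viewed, at most 13 in all, crops included, and the job is handed in when it is done.

```bash
mkdir -p pics; ls
cat > h.py <<'E'
import numpy as np, cv2
from plant import bot
def world(m,u,v,d):
    x=(np.asarray(u,float)-m['cx'])/m['fx']; y=(np.asarray(v,float)-m['cy'])/m['fy']
    a,b=x.copy(),y.copy()
    for _ in range(20):
        s=1+m['k1']*(a*a+b*b); a,b=x/s,y/s
    p=np.stack([a*d,-b*d,-np.ones_like(a)*d],-1)
    return p@np.array(m['rotation']).T+np.array(m['eye'])
def rot(m): return m
E
python3 - <<'E'
from h import *
for n in('scene','top'):
    p,d=bot.camera(n); cv2.imwrite(f'pics/{n}0.png',p[:,:,::-1]); np.savez(f'{n}0.npz',p=p,d=d); print(bot.camera_model(n))
print(bot.sense())
E
```

```text
pics
{'fx': 351.1319476017946, 'fy': 351.1319476017946, 'cx': 254.68140116712095, 'cy': 190.47841206542006, 'k1': 0.0011373502441496168, 'eye': array([  47.86690386, -371.00664617,  819.67932764]), 'rotation': array([ 0.74567313, -0.3376078 , -0.81021903])}
{'fx': 471.638428753294, 'fy': 471.638428753294, 'cx': 252.96651472705975, 'cy': 191.47334611661188, 'k1': -0.16057338694147044, 'eye': array([ 271.87410164,   81.49754506, 1597.0468387 ]), 'rotation': array([ 0.16015924, -0.15177033, -1.58522653])}
{'clock': 0.1, 'joint_pos': array([ 1.14298392e+00,  2.60569957e-01, -1.39241027e-01,  1.17271449e+00,
       -5.21974906e-06,  1.57079051e+00]), 'joint_velocities': array([ 0.00104911, -0.0019738 ,  0.00347213, -0.00093988, -0.00118481,
       -0.00025222]), 'joint_torque': array([-8.56981987e-04, -4.06507802e+01,  2.54527384e+01,  1.00635758e-02,
       -1.05497363e-04,  9.00230674e-06]), 'position': array([217.55722293, 477.12030304, 230.57314766]), 'tcp_rot': array([-6.66807157e-01, -3.06964027e+00,  2.65566960e-03]), 'ft_force': array([-0.16389082, -0.75311647,  0.6817351 ]), 'ft_torque': array([-0.01442896,  0.00508982, -0.0530908 ]), 'grip_force': 0.0, 'width': 0.9928153404385043}
```

View pics/scene0.png

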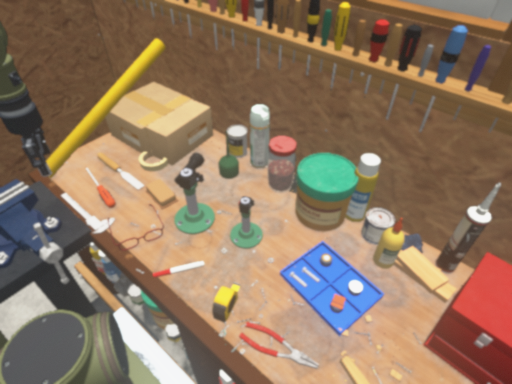

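View pics/top0.png

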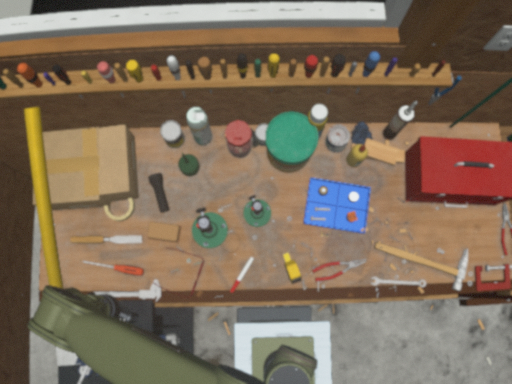

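The scene picture shows two supports, the larger at about (193,205) with torch, cork block and oil can around it. The tray holds the ball head at about (326,258) in scene and (323,189) in top. Next, enlarged crops and 3D.

```bash
sed -i '/^def rot/d; s/^import numpy.*/&\nfrom scipy.spatial.transform import Rotation as R/; s/np.array(m\[.rotation.\]).T/R.from_rotvec(m["rotation"]).as_matrix().T/' h.py
cat >> h.py <<'E'
def cloud(n,p,d):
    v,u=np.mgrid[:384,:512]; return world(bot.camera_model(n),u,v,d)
E
python3 - <<'E'
from h import *
S={}
for n in('scene','top'):
    z=np.load(f'{n}0.npz'); S[n]=(z['p'],z['d'],cloud(n,z['p'],z['d']))
def crop(n,u,v,w,h,k): return cv2.resize(S[n][0][v:v+h,u:u+w,::-1],None,fx=k,fy=k,interpolation=cv2.INTER_CUBIC)
a=np.hstack([crop('scene',150,140,100,100,4),crop('scene',280,240,100,100,4)])
cv2.imwrite('pics/c1.png',a)
b=np.hstack([crop('top',180,190,66,66,6),crop('top',300,175,66,66,6)]); cv2.imwrite('pics/c2.png',b)
# foot circles & others
for n in S:
    p,d,w=S[n]; ok=d>0
    hsv=cv2.cvtColor(p,cv2.COLOR_RGB2HSV)
    g=ok&(hsv[...,0]>60)&(hsv[...,0]<95)&(hsv[...,1]>90)&(w[...,2]<40)
    nl,l,st,c=cv2.connectedComponentsWithStats(g.astype(np.uint8))
    for i in range(1,nl):
        if st[i,4]>60:
            q=w[l==i]; print(n,'green',st[i],q.min(0).round(),q.max(0).round(),np.median(q,0).round())
    bl=ok&(hsv[...,0]>100)&(hsv[...,0]<120)&(hsv[...,1]>150)&(w[...,2]<30)&(w[...,2]>5)
    nl,l,st,c=cv2.connectedComponentsWithStats(bl.astype(np.uint8))
    for i in range(1,nl):
        if st[i,4]>300:
            q=w[l==i]; print(n,'blue',st[i],cv2.minAreaRect(q[:,:2].astype(np.float32)),np.median(q,0).round())
pts={'scene':[(193,205),(188,172),(326,258),(355,287),(338,302)],'top':[(209,229),(205,222),(323,189),(354,197),(351,217),(163,231),(158,192),(189,163)]}
for n in pts:
    for u,v in pts[n]: print(n,u,v,S[n][2][v,u].round(1))
E
```

```text
scene green [142 292  15  16 101] [ 218.  131. -327.] [267. 358. -58.] [ 260.  310. -319.]
scene blue [ 282  245  100   84 2300] ((535.7479248046875, -202.83152770996094), (208.49330139160156, 161.71267700195312), 79.56680297851562) [ 533. -209.    7.]
top green [211 229  14  16  65] [413. 187.   3.] [463. 231.  21.] [436. 205.  12.]
top blue [308 183  59  44 355] ((536.8735961914062, -198.3638458251953), (175.2360076904297, 136.203369140625), 50.22370910644531) [ 536. -196.    9.]
scene 193 205 [455.4 221.5  78. ]
scene 188 172 [465.1 230.8 193.5]
scene 326 258 [ 585.7 -155.8   27.6]
scene 355 287 [ 558.9 -258.5   28.4]
scene 338 302 [ 495.3 -247.8   29.2]
top 209 229 [442.8 221.1 184.7]
top 205 222 [461.5 230.9 205.5]
top 323 189 [ 590.2 -151.6   29.3]
top 354 197 [ 561.  -257.3   25.6]
top 351 217 [ 492.1 -242.5   27.9]
top 163 231 [457.5 392.1  28.4]
top 158 192 [590.9 410.6  32.7]
top 189 163 [680.5 299.6  69.7]
```

View pics/c1.png

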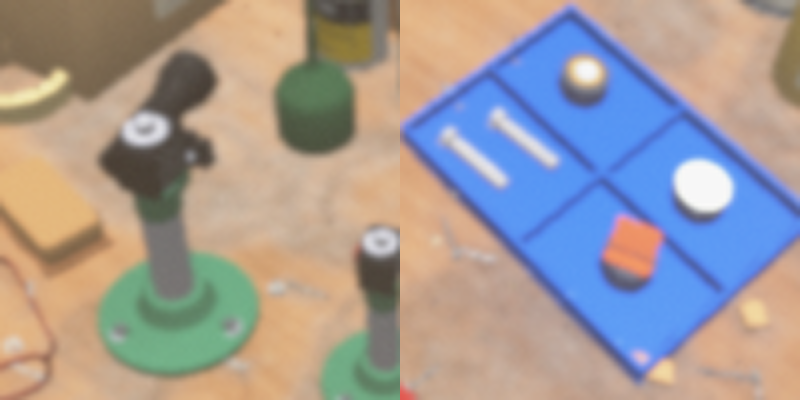

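View pics/c2.png

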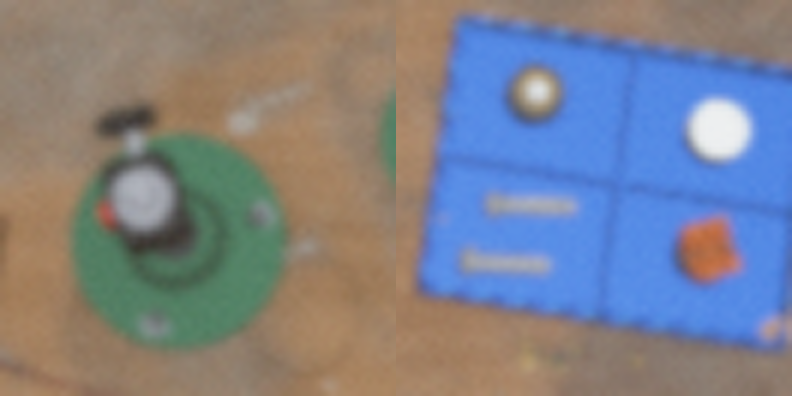

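c1: stud at scene (187,172), and the knob at (201,177) on the far side. c2: stud at top (203,222.5), knob (201,210), red button (197.5,225.5), foot centre (210,230), ball (323,190), vee (351,216) and pad (353.5,196.5).

```bash
cat >> h.py <<'E'
def ray(n,u,v,z):
    m=bot.camera_model(n); e=np.array(m['eye']); p=world(m,float(u),float(v),1.0)-e
    return e+p*(z-e[2])/p[2]
E
python3 - <<'E'
from h import *
S={}
for n in('scene','top'):
    z=np.load(f'{n}0.npz'); S[n]=(z['p'],z['d'],cloud(n,z['p'],z['d']))
c=lambda o,x,y,k:(o[0]+(x+.5)/k-.5,o[1]+(y+.5)/k-.5)
A=(150,140);T=(180,190)
for name,s,t,z in [('stud',c(A,147,129,4),c(T,141,197,6),200),('knob',c(A,203,148,4),c(T,127,122,6),130),('button',None,c(T,107,215,6),170),
  ('foot',c(A,179,312,4),c(T,180,242,6),8),('ball',c((280,240),585-400,72,4),c((300,175),537-396,93,6),26),
  ('pad',c((280,240),703-400,186,4),c((300,175),720-396,129,6),26)]:
    print(name,z,None if s is None else ray('scene',*s,z).round(1),ray('top',*t,z).round(1))
for n in S:
    p,d,w=S[n]; hsv=cv2.cvtColor(p,cv2.COLOR_RGB2HSV).astype(int)
    # foot ellipse by green flange colour, near larger support
    box=np.zeros(d.shape,bool)
    (box.__setitem__((slice(195,236),slice(170,220)),1) if n=='scene' else box.__setitem__((slice(205,252),slice(188,232)),1))
    g=box&(hsv[...,0]>60)&(hsv[...,0]<95)&(hsv[...,1]>60)
    m=bot.camera_model(n)
    v,u=np.nonzero(g); q=np.array([ray(n,a,b,10) for a,b in zip(u,v)])[:,:2].astype(np.float32)
    print(n,'foot circle',cv2.minEnclosingCircle(cv2.convexHull(q)),len(q), np.median(w[g],0))
    # blue walls
    b=(hsv[...,0]>100)&(hsv[...,0]<120)&(hsv[...,1]>120)
    nl,l,st,_=cv2.connectedComponentsWithStats(b.astype(np.uint8)); 
    for i in range(1,nl):
        if 300<st[i,4]<6000 and 290<st[i,0]+st[i,2]/2<380 and st[i,1]>150:
            v,u=np.nonzero(l==i); q=np.array([ray(n,a,bb,18) for a,bb in zip(u,v)])[:,:2].astype(np.float32)
            print(n,'tray',cv2.minAreaRect(q))
    k=w[(w[...,2]>175)&(w[...,2]<212)&(np.hypot(w[...,0]-462,w[...,1]-230)<40)]
    print('grip pts',np.percentile(k,[2,50,98],axis=0).round(1).tolist(),cv2.minAreaRect(k[k[:,2]>185,:2].astype(np.float32)))
    for nm,x,y,zz in(('ball',588,-153,14),):
        k=w[(w[...,2]>zz)&(np.hypot(w[...,0]-x,w[...,1]-y)<25)]; print(nm,len(k),np.percentile(k,[2,50,98],axis=0).round(1).tolist())
E
```

```text
stud 200 [458.2 228.2 200. ] [461.1 237.3 200. ]
knob 130 [517.4 248.9 130. ] [510.5 252.4 130. ]
button 170 None [456.2 258.  170. ]
foot 8 [460.9 234.5   8. ] [461.  236.6   8. ]
ball 26 [ 587.6 -154.5   26. ] [ 587.1 -152.2   26. ]
pad 26 [ 563.2 -257.7   26. ] [ 564.1 -256.    26. ]
scene foot circle ((460.66412353515625, 233.61669921875), 58.735374450683594) 717 [446.79408895 217.82060575  15.26992239]Traceback (most recent call last):
  File "<stdin>", line 25, in <module>
  File "h.py", line 14, in ray
    m=bot.camera_model(n); e=np.array(m['eye']); p=world(m,float(u),float(v),1.0)-e
ValueError: time passes only in moves, steps and waits
```

```bash
cat >> h.py <<'E'
def go(x,y,z,yaw):
    """needed shift in tool axes (units), and turn about tool z (units) so that tool y lies along world angle yaw (mod pi)"""
    s=bot.sense(); M=R.from_rotvec(s['tcp_rot']).as_matrix()
    cur=np.arctan2(M[1,1],M[0,1]); dy=(yaw-cur+np.pi/2)%np.pi-np.pi/2
    tilt=M.T@np.array([0,0,-1])
    print('pos',s['position'].round(1),'ycur',round(cur,3),'t',round(s['clock'],2),'F',s['ft_force'].round(1),'w',round(s['width'],3),'grip',s['grip_force'],'j6',s['joint_pos'][5].round(2))
    print('units',(M.T@(np.array([x,y,z])-s['position'])/40).round(3),'turn z',round(-dy/np.radians(6),2),'tilt',np.degrees(np.cross([0,0,1],tilt)[:2]).round(2)/6)
    print('toolx',M[:,0].round(3),'tooly',M[:,1].round(3))
E
python3 - <<'E'
from h import *
go(587.3,-153.4,260,1.389)
go(370,50,260,1.389)
for n in['top']:
    z=np.load(f'{n}0.npz');p,d=z['p'],z['d'];w=cloud(n,p,d)
    k=w[(d>0)&(np.hypot(w[...,0]-500,w[...,1]-120)<60)]; print('small support max z',np.percentile(k[:,2],99))
    k=w[(d>0)&(np.hypot(w[...,0]-587,w[...,1]+153)<70)]; print('tray nbhd max z',np.percentile(k[:,2],[50,95,99.9]))
    k=w[(d>0)&(w[...,0]>620)&(w[...,0]<700)&(w[...,1]<50)&(w[...,1]>-300)]; i=k[:,2]>80; print(k[i].min(0),k[i].max(0))
E
```

```text
pos [217.6 477.1 230.6] ycur 1.143 t 0.1 F [-0.2 -0.8  0.7] w 0.993 grip 0.0 j6 1.57
units [-14.95  -10.509  -0.717] turn z -2.35 tilt [-0.01666667  0.        ]
toolx [-0.91   0.415 -0.   ] tooly [ 0.415  0.91  -0.002]
pos [217.6 477.1 230.6] ycur 1.143 t 0.1 F [-0.2 -0.8  0.7] w 0.993 grip 0.0 j6 1.57
units [-7.898 -8.136 -0.722] turn z -2.35 tilt [-0.01666667  0.        ]
toolx [-0.91   0.415 -0.   ] tooly [ 0.415  0.91  -0.002]
small support max z 153.11865205449433
tray nbhd max z [ 3.63130483 21.60403649 33.28480627]
[ 647.99701253 -294.6656963    80.14505395] [699.9410936   39.49006512 180.94800124]
```

```bash
python3 -m jog '[{"delta_pos":[-0.4,-0.4,-0.3],"dr":[0,0,0],"fingers":0.6},{"delta_pos":[-0.8,-0.8,-0.3],"dr":[0,0,0],"fingers":0.6},{"delta_pos":[-0.8,-0.8,-0.1],"dr":[0,0,0],"fingers":0.6},{"delta_pos":[-0.8,-0.8,0],"dr":[0,0,0],"fingers":0.6},{"delta_pos":[-0.8,-0.8,0],"dr":[0,0,0],"fingers":0.6},{"delta_pos":[-0.8,-0.8,0],"dr":[0,0,0],"fingers":0.6},{"delta_pos":[-0.8,-0.8,0],"dr":[0,0,0],"fingers":0.6},{"delta_pos":[-0.8,-0.8,0],"dr":[0,0,0],"fingers":0.6},{"delta_pos":[-0.8,-0.8,0],"dr":[0,0,0],"fingers":0.6},{"delta_pos":[-0.8,-0.8,0],"dr":[0,0,0],"fingers":0.6},{"delta_pos":[0,0,0],"dr":[0,0,-0.9],"fingers":0.6},{"delta_pos":[0,0,0],"dr":[0,0,-0.9],"fingers":0.6}]'
python3 -c "
from h import *
go(587.3,-153.4,260,1.389)"
```

```text
clock: 1.3
position: [368.4, 73.1, 259.0]
tcp_rot: [-0.376, -3.118, 0.0]
ft_force: [-0.0, 0.5, 0.3]
width: 0.603
grip_force: 0.0
pos [368.4  73.1 259. ] ycur 1.33 t 1.3 F [-0.   0.5  0.3] w 0.603 grip 0.0 j6 0.44
units [-6.664 -4.197 -0.03 ] turn z -0.56 tilt [-0.00333333 -0.00833333]
toolx [-0.971  0.238  0.001] tooly [ 0.238  0.971 -0.   ]
```

```bash
python3 -m jog '[{"delta_pos":[0,0,0],"dr":[0,0,-0.56],"fingers":0.6},{"delta_pos":[-0.5,-0.3,0],"dr":[0,0,0],"fingers":0.6},{"delta_pos":[-0.9,-0.6,0],"dr":[0,0,0],"fingers":0.6},{"delta_pos":[-0.9,-0.6,0],"dr":[0,0,0],"fingers":0.6},{"delta_pos":[-0.9,-0.6,0],"dr":[0,0,0],"fingers":0.6},{"delta_pos":[-0.9,-0.6,0],"dr":[0,0,0],"fingers":0.6},{"delta_pos":[-0.9,-0.6,0],"dr":[0,0,0],"fingers":0.6},{"delta_pos":[-0.9,-0.6,0],"dr":[0,0,0],"fingers":0.6},{"delta_pos":[-0.5,-0.3,0],"dr":[0,0,0],"fingers":0.6},{"delta_pos":[0,0,0],"dr":[0,0,0],"fingers":0.6}]'
python3 -c "
from h import *
go(587.3,-153.4,40,1.389)"
```

```text
clock: 2.3
position: [591.8, -138.6, 257.6]
tcp_rot: [-0.287, -3.128, 0.001]
ft_force: [-0.2, -0.6, 0.6]
width: 0.603
grip_force: 0.0
pos [ 591.8 -138.6  257.6] ycur 1.388 t 2.3 F [-0.2 -0.6  0.6] w 0.603 grip 0.0 j6 -0.05
units [ 0.04  -0.382  5.44 ] turn z -0.01 tilt [-0.005      -0.00666667]
toolx [-0.983  0.182  0.001] tooly [ 0.182  0.983 -0.   ]
```

Descend to z≈40 (above the head), then check with a picture.

```bash
python3 -m jog '[{"delta_pos":[0.04,-0.38,0.5],"dr":[0,0,0],"fingers":0.6},{"delta_pos":[0,0,1],"dr":[0,0,0],"fingers":0.6},{"delta_pos":[0,0,1],"dr":[0,0,0],"fingers":0.6},{"delta_pos":[0,0,1],"dr":[0,0,0],"fingers":0.6},{"delta_pos":[0,0,1],"dr":[0,0,0],"fingers":0.6},{"delta_pos":[0,0,0.8],"dr":[0,0,0],"fingers":0.6},{"delta_pos":[0,0,0],"dr":[0,0,0],"fingers":0.6}]'
python3 - <<'E'
from h import *
go(587.3,-153.4,5,1.389)
a=bot.camera('scene')[0][215:315,270:390,::-1]; b=bot.camera('top')[0][150:250,290:370,::-1]
cv2.imwrite('pics/g1.png',np.hstack([cv2.resize(a,None,fx=4,fy=4,interpolation=2),cv2.resize(b,None,fx=4,fy=4,interpolation=2)]))
E
```

```text
clock: 3.0
position: [580.2, -149.0, 42.6]
tcp_rot: [-0.281, -3.118, -0.003]
ft_force: [-0.8, 0.7, -0.2]
width: 0.594
grip_force: 0.0
pos [ 580.2 -149.    42.6] ycur 1.391 t 3.0 F [-0.8  0.7 -0.2] w 0.594 grip 0.0 j6 -0.07
units [-0.205 -0.078  0.938] turn z 0.02 tilt [ 0.01       -0.10666667]
toolx [-0.984  0.179  0.011] tooly [0.179 0.984 0.001]
```

View pics/g1.png

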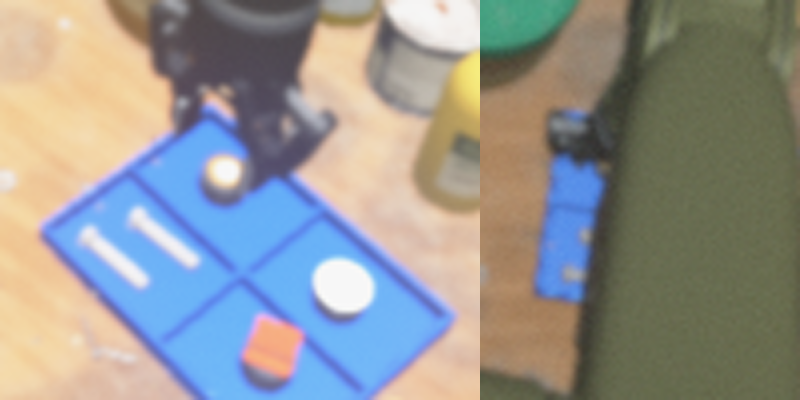

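The picture shows the fingers straddling the ball head, at (225,175) in the left half, with both inside the compartment. I'll let the arm settle and correct.

```bash
python3 -m jog '[{"delta_pos":[0,0,0],"dr":[0,0,0],"fingers":0.6},{"delta_pos":[0,0,0],"dr":[0,0,0],"fingers":0.6},{"delta_pos":[0,0,0],"dr":[0,0,0],"fingers":0.6}]'
python3 -c "
from h import *
go(587.3,-153.4,5,1.389)"
```

```text
clock: 3.4
position: [587.0, -151.3, 49.2]
tcp_rot: [0.283, 3.125, -0.001]
ft_force: [-0.3, -0.3, -0.3]
width: 0.601
grip_force: 0.0
pos [ 587.  -151.3   49.2] ycur 1.39 t 3.4 F [-0.3 -0.3 -0.3] w 0.601 grip 0.0 j6 -0.07
units [-0.014 -0.051  1.104] turn z 0.01 tilt [-0.00166667  0.03166667]
toolx [-0.984  0.18  -0.003] tooly [ 0.18   0.984 -0.   ]
```

```bash
python3 -m jog '[{"delta_pos":[0,-0.05,0.3],"dr":[0,0,0],"fingers":0.6},{"delta_pos":[0,0,0.3],"dr":[0,0,0],"fingers":0.6},{"delta_pos":[0,0,0.3],"dr":[0,0,0],"fingers":0.6},{"delta_pos":[0,0,0.15],"dr":[0,0,0],"fingers":0.6},{"delta_pos":[0,0,0],"dr":[0,0,0],"fingers":0.6},{"delta_pos":[0,0,0],"dr":[0,0,0],"fingers":0.6},{"delta_pos":[0,0,0],"dr":[0,0,0],"fingers":0.6}]'
python3 -c "
from h import *
go(587.3,-153.4,5,1.389)"
```

```text
clock: 4.1
position: [585.7, -153.0, 5.6]
tcp_rot: [0.283, 3.128, -0.0]
ft_force: [1.1, -0.1, -0.1]
width: 0.6
grip_force: 0.0
pos [ 585.7 -153.     5.6] ycur 1.39 t 4.1 F [ 1.1 -0.1 -0.1] w 0.6 grip 0.0 j6 -0.07
units [-0.041 -0.002  0.016] turn z 0.01 tilt [-0.          0.00666667]
toolx [-0.984  0.18  -0.001] tooly [ 0.18   0.984 -0.   ]
```

```bash
python3 -m jog '[{"delta_pos":[-0.02,0,0],"dr":[0,0,0],"fingers":0.4},{"delta_pos":[0,0,0],"dr":[0,0,0],"fingers":0.2},{"delta_pos":[0,0,0],"dr":[0,0,0],"fingers":0.2},{"delta_pos":[0,0,0],"dr":[0,0,0],"fingers":0.2},{"delta_pos":[0,0,0],"dr":[0,0,0],"fingers":0.2},{"delta_pos":[0,0,0],"dr":[0,0,0],"fingers":0.2}]'
python3 -c "
from h import *
go(587.3,-153.4,245,1.389)"
```

```text
clock: 4.7
position: [586.8, -153.2, 6.2]
tcp_rot: [0.283, 3.127, -0.0]
ft_force: [-1.0, 0.0, 5.5]
width: 0.373
grip_force: 59.7
pos [ 586.8 -153.2    6.2] ycur 1.39 t 4.7 F [-1.   0.   5.5] w 0.373 grip 59.65829411521554 j6 -0.07
units [-2.30e-02 -2.00e-03 -5.97e+00] turn z 0.01 tilt [-0.          0.01666667]
toolx [-0.984  0.18  -0.002] tooly [ 0.18   0.984 -0.   ]
```

```bash
python3 -m jog '[{"delta_pos":[0,0,-0.4],"dr":[0,0,0],"fingers":0.2},{"delta_pos":[0,0,-0.8],"dr":[0,0,0],"fingers":0.2},{"delta_pos":[0,0,-1],"dr":[0,0,0],"fingers":0.2},{"delta_pos":[0,0,-1],"dr":[0,0,0],"fingers":0.2},{"delta_pos":[0,0,-1],"dr":[0,0,0],"fingers":0.2},{"delta_pos":[0,0,-1],"dr":[0,0,0],"fingers":0.2},{"delta_pos":[0,0,-0.6],"dr":[0,0,0],"fingers":0.2},{"delta_pos":[0,0,-0.2],"dr":[0,0,0],"fingers":0.2},{"delta_pos":[0,0,0],"dr":[0,0,0],"fingers":0.2},{"delta_pos":[0,0,0],"dr":[0,0,0],"fingers":0.2}]'
python3 -c "
from h import *
go(461,236,245,1.389)"
```

```text
clock: 5.7
position: [585.2, -152.9, 243.4]
tcp_rot: [-0.283, -3.126, -0.001]
ft_force: [-0.2, 0.2, -0.0]
width: 0.368
grip_force: 59.4
pos [ 585.2 -152.9  243.4] ycur 1.39 t 5.7 F [-0.2  0.2 -0. ] w 0.368 grip 59.44404222071171 j6 -0.07
units [ 4.801  9.006 -0.024] turn z 0.01 tilt [ 0.00166667 -0.02833333]
toolx [-0.984  0.18   0.003] tooly [0.18  0.984 0.   ]
```

```bash
python3 -m jog '[{"delta_pos":[0.2,0.4,-0.1],"dr":[0,0,-0.5],"fingers":0.2},{"delta_pos":[0.45,0.85,0],"dr":[0,0,0],"fingers":0.2},{"delta_pos":[0.45,0.85,0],"dr":[0,0,0],"fingers":0.2},{"delta_pos":[0.45,0.85,0],"dr":[0,0,0],"fingers":0.2},{"delta_pos":[0.45,0.85,0],"dr":[0,0,0],"fingers":0.2},{"delta_pos":[0.45,0.85,0],"dr":[0,0,0],"fingers":0.2},{"delta_pos":[0.45,0.85,0],"dr":[0,0,0],"fingers":0.2},{"delta_pos":[0.45,0.85,0],"dr":[0,0,0],"fingers":0.2},{"delta_pos":[0.45,0.85,0],"dr":[0,0,0],"fingers":0.2},{"delta_pos":[0.3,0.5,0],"dr":[0,0,0],"fingers":0.2},{"delta_pos":[0,0,0],"dr":[0,0,0],"fingers":0.2},{"delta_pos":[0,0,0],"dr":[0,0,0],"fingers":0.2}]'
python3 -c "
from h import *
go(461,236,245,1.85)"
```

```text
clock: 6.9
position: [462.4, 174.0, 248.3]
tcp_rot: [-0.197, -3.133, 0.002]
ft_force: [-1.1, -0.5, -0.3]
width: 0.373
grip_force: 59.6
pos [462.4 174.  248.3] ycur 1.445 t 6.9 F [-1.1 -0.5 -0.3] w 0.373 grip 59.58337219431996 j6 0.49
units [0.228 1.534 0.081] turn z -3.86 tilt [-0.01333333 -0.01833333]
toolx [-0.992  0.125  0.002] tooly [ 0.125  0.992 -0.001]
```

```bash
python3 -m jog '[{"delta_pos":[0,0,0],"dr":[0,0,-0.86],"fingers":0.2},{"delta_pos":[0,0,0],"dr":[0,0,-1],"fingers":0.2},{"delta_pos":[0,0,0],"dr":[0,0,-1],"fingers":0.2},{"delta_pos":[0,0,0],"dr":[0,0,-1],"fingers":0.2},{"delta_pos":[0,0,0],"dr":[0,0,0],"fingers":0.2},{"delta_pos":[0,0,0],"dr":[0,0,0],"fingers":0.2},{"delta_pos":[0,0,0],"dr":[0,0,0],"fingers":0.2}]'
python3 - <<'E'
from h import *
go(461,236,245,1.85)
p,d=bot.camera('scene');q,e=bot.camera('top'); np.savez('h1.npz',p=p,d=d,q=q,e=e)
a=p[130:230,150:250,::-1]; b=q[170:270,170:270,::-1]
cv2.imwrite('pics/g2.png',np.hstack([cv2.resize(a,None,fx=4,fy=4,interpolation=2),cv2.resize(b,None,fx=4,fy=4,interpolation=2)]))
E
```

```text
clock: 7.6
position: [463.7, 173.2, 249.1]
tcp_rot: [0.429, -3.112, 0.0]
ft_force: [-0.1, 0.4, -0.6]
width: 0.37
grip_force: 59.5
pos [463.7 173.2 249.1] ycur 1.845 t 7.6 F [-0.1  0.4 -0.6] w 0.37 grip 59.51493490487337 j6 0.08
units [-0.36   1.531  0.102] turn z -0.05 tilt [-0.    -0.005]
toolx [-0.963 -0.27   0.   ] tooly [-0.27   0.963 -0.   ]
```

View pics/g2.png

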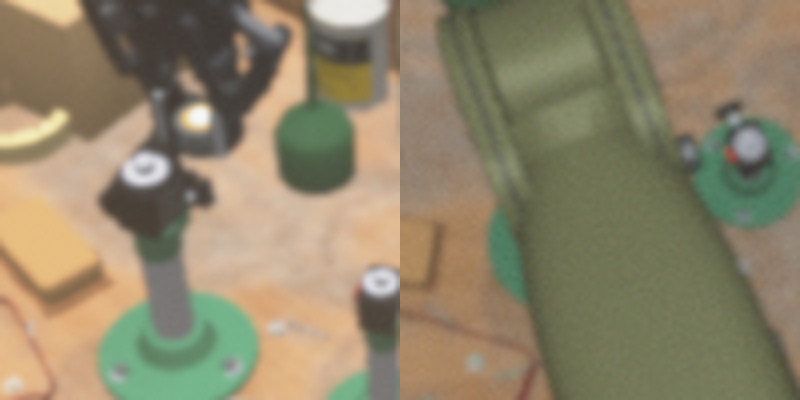

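g2 shows the head held upright with its ball at scene (199,159), the support's steel top disc at (186.5,172), and the top view blocked by the arm. Next I compare head and support in the same scene view, so that any bias cancels.

Run:
```python
from h import *
z=np.load('h1.npz');p=z['p'];d=z['d'];w=cloud('scene',p,d)
hsv=cv2.cvtColor(p,cv2.COLOR_RGB2HSV).astype(int)
g=p.astype(int).sum(2)
def show(u0,u1,v0,v1):
    print(u0,v0);print((g[v0:v1,u0:u1]//3))
show(178,196,165,181); show(190,210,150,172)
m=np.zeros(g.shape,bool); m[163:181,178:197]=1; m&=(g>360)&(hsv[...,1]<60)
v,u=np.nonzero(m); W=g[m]-300; cu,cv_=(u.mean(),v.mean()); print('disc',len(u),cu,cv_,u.min(),u.max(),v.min(),v.max(),'depth',w[m].mean(0).round(1),np.median(w[m],0).round(1))
for zz in(191,196,202): print(zz,ray('scene',cu,cv_,zz).round(1))
# head
for u,v in[(199,159),(199,160),(200,163),(200,167)]: print(u,v,w[v,u].round(1), ray('scene',u,v,268).round(1))
```

```text
178 165
[[180 178 176 174 173 171 161 141 113  90  81  80  84  81  73  72  77  85]
 [184 183 181 179 174 161 141 117  97  84  79  78  77  75  70  70  75  82]
 [188 188 185 180 171 153 135 127 124 112  99  91  83  75  71  69  73  80]
 [190 189 184 177 164 155 166 179 182 168 151 135 115  92  75  70  84 102]
 [187 188 183 179 175 180 204 217 217 209 200 191 168 132  95  78  96 128]
 [182 181 182 193 203 205 214 219 217 208 210 216 209 169 119  87  93 129]
 [174 168 178 207 218 209 199 199 191 181 194 219 219 187 132  89  84 113]
 [162 150 168 212 221 210 183 168 161 166 195 220 220 188 132  88  76  91]
 [146 130 158 206 223 220 202 182 179 193 214 221 212 170 115  79  70  74]
 [124 107 132 181 214 222 220 218 215 216 216 208 180 134  93  74  74  72]
 [102  87 100 136 171 196 209 213 209 199 183 159 127  96  76  73  74  71]
 [ 84  75  80  95 115 136 149 153 149 139 124 104  88  79  74  73  74  73]
 [ 73  70  71  74  81  88  93  95  94  88  82  77  74  77  76  76  74  75]
 [ 69  67  67  69  70  72  76  76  76  73  73  73  73  76  77  77  74  81]
 [ 67  65  65  66  69  68  69  71  71  70 
[... 1658 characters left out ...]
75  70  84 102 108 103  94  92  91  92  99 108 119 125 132 148
  167 180]
 [168 132  95  78  96 128 142 139 131 129 127 130 136 141 145 152 160 174
  184 187]
 [209 169 119  87  93 129 157 166 168 169 169 170 170 172 174 176 181 187
  190 190]
 [219 187 132  89  84 113 148 164 170 178 181 183 182 183 183 184 185 188
  189 191]]
disc 119 184.7058823529412 171.0924369747899 178 192 163 176 depth [484.6 275.6 158.8] [462.7 235.9 192.2]
191 [463.3 242.8 191. ]
196 [460.  237.9 196. ]
202 [456.1 232.  202. ]
199 159 [462.7 171.8 271.6] [465.5 175.3 268. ]
199 160 [459.3 167.9 272.6] [462.8 172.5 268. ]
200 163 [456.2 161.6 268.6] [456.6 162.1 268. ]
200 167 [453.2 159.9 258.6] [446.4 151.1 268. ]
```

```bash
cat >> h.py <<'E'
def proj(n,P):
    m=bot.camera_model(n); c=(np.atleast_2d(P)-np.array(m['eye']))@R.from_rotvec(m['rotation']).as_matrix()
    K=np.array([[m['fx'],0,m['cx']],[0,m['fy'],m['cy']],[0,0,1.]])
    return cv2.projectPoints(c*[1,-1,-1],np.zeros(3),np.zeros(3),K,np.array([m['k1'],0,0,0]))[0][:,0]
E
python3 - <<'E'
from h import *
def circ(x,y,z,r):
    t=np.linspace(0,6.283,73); q=proj('scene',np.c_[x+r*np.cos(t),y+r*np.sin(t),0*t+z]); return q.min(0).round(1),q.max(0).round(1)
print('underside',circ(463.7,173.2,247,17)); print('captop',circ(463.7,173.2,267,17)); print('ball c',proj('scene',[463.7,173.2,263.5]),'ring',circ(463.7,173.2,267,10))
print('disc',circ(461,236,191,15),'studtip',circ(461,236,201,5),'foot',circ(461,236,8,62))
for u,v in[(186,172.2),(186,172.5),(185.8,172)]: print(ray('scene',u,v,191).round(1))
z=np.load('h1.npz');g=z['p'].astype(int)
for v in range(200,236,1): pass
gr=(g[...,1]-g[...,0]); print('foot green rows', [ (v,np.nonzero(gr[v,165:225]>15)[0][[0,-1]]+165) for v in range(204,234,2) if (gr[v,165:225]>15).any()]); print('foot col195',np.nonzero(gr[195:240,193]>15)[0][[0,-1]]+195)
E
```

```text
underside (array([193.2, 161.8]), array([206.8, 170.7]))
captop (array([192.2, 155.7]), array([206. , 164.5]))
ball c [[199.26662764 161.11175307]] ring (array([195. , 157.4]), array([203.2, 162.6]))
disc (array([180.1, 169. ]), array([191.3, 176.3])) studtip (array([183.3, 168.6]), array([187.1, 171. ])) foot (array([173.6, 202.7]), array([214.4, 233.3]))
[462.6 236.7 191. ]
[461.8 235.7 191. ]
[462.8 237.7 191. ]
foot green rows [(204, array([197, 204])), (206, array([184, 208])), (208, array([181, 210])), (210, array([179, 212])), (212, array([177, 213])), (214, array([176, 213])), (216, array([175, 213])), (218, array([175, 213])), (220, array([175, 213])), (222, array([175, 212])), (224, array([176, 211])), (226, array([177, 209])), (228, array([178, 207])), (230, array([181, 204])), (232, array([185, 198]))]
foot col195 [215 233]
```

```bash
python3 -m jog '[{"delta_pos":[-0.07,0.3,0],"dr":[0,0,0],"fingers":0.2},{"delta_pos":[-0.1,0.5,0],"dr":[0,0,0],"fingers":0.2},{"delta_pos":[-0.1,0.4,0],"dr":[0,0,0],"fingers":0.2},{"delta_pos":[-0.1,0.33,0],"dr":[0,0,0],"fingers":0.2},{"delta_pos":[0,0,0.3],"dr":[0,0,0],"fingers":0.2},{"delta_pos":[0,0,0.3],"dr":[0,0,0],"fingers":0.2},{"delta_pos":[0,0,0.3],"dr":[0,0,0],"fingers":0.2},{"delta_pos":[0,0,0],"dr":[0,0,0],"fingers":0.2},{"delta_pos":[0,0,0],"dr":[0,0,0],"fingers":0.2},{"delta_pos":[0,0,0],"dr":[0,0,0],"fingers":0.2},{"delta_pos":[0,0,0],"dr":[0,0,0],"fingers":0.2}]'
python3 - <<'E'
from h import *
go(461.3,236,207,1.85)
p,d=bot.camera('scene');np.savez('h2.npz',p=p,d=d)
cv2.imwrite('pics/g3.png',cv2.resize(p[140:200,150:230,::-1],None,fx=8,fy=8,interpolation=2))
s=bot.sense()['position']
def circ(x,y,z,r):
    t=np.linspace(0,6.283,73); q=proj('scene',np.c_[x+r*np.cos(t),y+r*np.sin(t),0*t+z]); return q.min(0).round(1),q.max(0).round(1)
print('pred underside',circ(s[0],s[1],s[2]-2.2,17),'ring',circ(s[0],s[1],s[2]+18,10))
E
```

```text
clock: 8.8
position: [461.7, 236.5, 213.9]
tcp_rot: [-0.431, 3.111, 0.001]
ft_force: [0.8, -0.6, -0.6]
width: 0.373
grip_force: 59.6
pos [461.7 236.5 213.9] ycur 1.846 t 8.8 F [ 0.8 -0.6 -0.6] w 0.373 grip 59.56478783860803 j6 0.2
units [ 0.014 -0.009  0.172] turn z -0.04 tilt [0.00166667 0.01166667]
toolx [-0.962 -0.272 -0.001] tooly [-0.272  0.962  0.   ]
pred underside (array([178.2, 162.4]), array([191.1, 170.8])) ring (array([179.7, 158.2]), array([187.4, 163.1]))
```

View pics/g3.png

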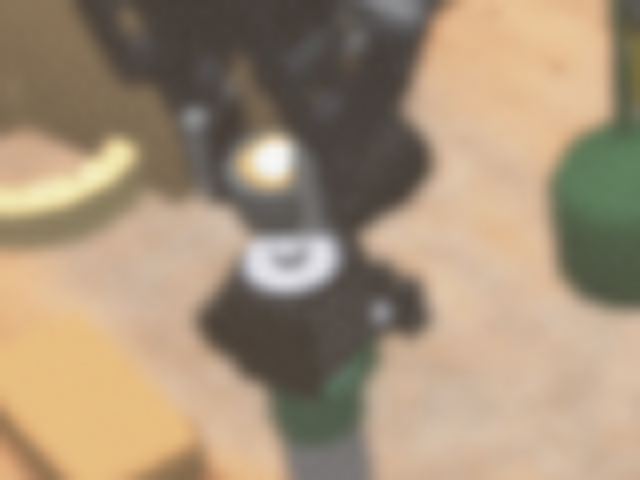

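g3 shows the head directly over the stud: cap centre u≈185 and disc centre u≈186, as the vertical's slant predicts. Lower it carefully.

```bash
python3 -m jog '[{"delta_pos":[0.01,0,0.1],"dr":[0,0,0],"fingers":0.2},{"delta_pos":[0,0,0.1],"dr":[0,0,0],"fingers":0.2},{"delta_pos":[0,0,0.1],"dr":[0,0,0],"fingers":0.2},{"delta_pos":[0,0,0.05],"dr":[0,0,0],"fingers":0.2},{"delta_pos":[0,0,0],"dr":[0,0,0],"fingers":0.2},{"delta_pos":[0,0,0],"dr":[0,0,0],"fingers":0.2},{"delta_pos":[0,0,0],"dr":[0,0,0],"fingers":0.2}]'
python3 -c "
from h import *
go(461.3,236,193,1.85)"
```

```text
clock: 9.55
position: [461.0, 236.5, 199.4]
tcp_rot: [-0.432, 3.112, 0.0]
ft_force: [-0.0, 0.4, -0.7]
width: 0.373
grip_force: 59.6
pos [461.  236.5 199.4] ycur 1.847 t 9.55 F [-0.   0.4 -0.7] w 0.373 grip 59.561530351638794 j6 0.2
units [-0.004 -0.015  0.161] turn z -0.03 tilt [0.         0.00166667]
toolx [-0.962 -0.272 -0.   ] tooly [-0.272  0.962  0.   ]
```

```bash
python3 -m jog '[{"delta_pos":[0,0,0.05],"dr":[0,0,0],"fingers":0.2},{"delta_pos":[0,0,0.05],"dr":[0,0,0],"fingers":0.2},{"delta_pos":[0,0,0.04],"dr":[0,0,0],"fingers":0.2},{"delta_pos":[0,0,0],"dr":[0,0,0],"fingers":0.2},{"delta_pos":[0,0,0],"dr":[0,0,0],"fingers":0.2},{"delta_pos":[0,0,0],"dr":[0,0,0],"fingers":0.2}]'
python3 -c "
from h import *
go(461.3,236,193,1.85)"
```

```text
clock: 10.15
position: [461.2, 236.6, 195.6]
tcp_rot: [-0.432, 3.11, 0.001]
ft_force: [-2.2, -1.6, 10.9]
width: 0.371
grip_force: 60.8
pos [461.2 236.6 195.6] ycur 1.847 t 10.15 F [-2.2 -1.6 10.9] w 0.371 grip 60.792134553194046 j6 0.2
units [ 0.002 -0.016  0.065] turn z -0.03 tilt [0.005      0.02166667]
toolx [-0.962 -0.272 -0.002] tooly [-0.272  0.962  0.   ]
```

Run:
```python
from h import *
p,d=bot.camera('scene');w=cloud('scene',p,d)
cv2.imwrite('pics/g4.png',cv2.resize(p[140:200,150:230,::-1],None,fx=8,fy=8,interpolation=2))
print(proj('scene',[[461.2,236,191],[461.2,236,213],[461.2,236,219]]).round(1))
print('above',p.astype(int).sum(2)[158:182,180:192]//3)
print(w[160:180:2,185].round(0).tolist())
def circ(x,y,z,r):
    t=np.linspace(0,6.283,73); q=proj('scene',np.c_[x+r*np.cos(t),y+r*np.sin(t),0*t+z]); return q.min(0).round(1),q.max(0).round(1)
for z in(191,196): print('under',circ(461.2,236,z,17),'ring',circ(461.2,236,z+20,10),'disc',circ(461.2,236,191,15))
```

```text
[[185.8 172.6]
 [184.6 166.4]
 [184.3 164.6]]
above [[ 82 105 134 145 132 101  75  69  69  74  81  83]
 [ 81 117 152 167 156 123  86  69  68  72  79  82]
 [ 82 120 158 175 167 140 102  73  67  68  72  74]
 [ 78 116 153 170 169 150 115  81  68  67  69  68]
 [ 83 116 152 174 180 171 138  99  74  67  67  66]
 [105 141 177 205 223 221 191 135  90  71  64  65]
 [132 170 206 233 243 243 226 167 107  79  70  67]
 [148 184 215 238 244 245 230 171 117  92  75  67]
 [150 182 209 231 240 238 218 162 120 100  83  70]
 [139 162 187 203 212 210 188 147 119 106  88  70]
 [118 136 151 164 167 164 150 125 114 106  89  73]
 [ 97 109 121 130 131 128 120 108 109 107  91  76]
 [ 93  92  98 102 104 103  98  97 106 108  96  77]
 [102  90  89  91  91  91  90  92 104 107  97  81]
 [102  88  87  88  87  84  84  89 101 107 101  85]
 [ 92  90  93  93  91  91  93  98 108 111 107  93]
 [ 89 101 114 118 124 128 130 137 133 121 107  93]
 [ 84 100 122 135 146 153 157 162 147 120  96  84]
 [ 76  88 102 113 122 128 129 132 118  97  82  77]
 [ 71  74  79  83  87  89  89  89  83  78  75  77]
 [ 67  69  71  72  75  77  76  75  72  73  74  78]
 [ 65  66  67  68  69  70  70  71  72  76  75  76]
 [ 64  65  63  66  67  66  66  66  69  72  76  76]
 [ 63  64  64  64  64  65  65  65  65  70  74  77]]
[[452.0, 216.0, 251.0], [472.0, 247.0, 215.0], [464.0, 236.0, 220.0], [460.0, 232.0, 218.0], [454.0, 225.0, 218.0], [452.0, 224.0, 213.0], [451.0, 224.0, 206.0], [450.0, 225.0, 200.0], [450.0, 226.0, 192.0], [445.0, 221.0, 191.0]]
under (array([179.4, 168.4]), array([192.1, 176.8])) ring (array([180.9, 164.5]), array([188.5, 169.4])) disc (array([180.1, 168.9]), array([191.4, 176.3]))
under (array([179.1, 167. ]), array([191.9, 175.4])) ring (array([180.6, 163.1]), array([188.2, 168. ])) disc (array([180.1, 168.9]), array([191.4, 176.3]))
```

View pics/g4.png

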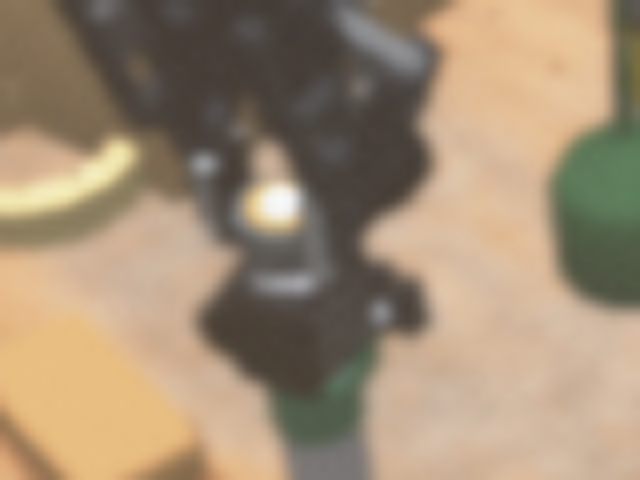

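g4 still shows a sliver of the disc below the cap, at (285,283), so the head sits about 5 mm high with the bore rim on the tip. The reaction force points toward (-x,-y), so I'll ease off, shift about 1.5 mm that way and lower again.

```bash
python3 -m jog '[{"delta_pos":[0,0,-0.06],"dr":[0,0,0],"fingers":0.2},{"delta_pos":[0.035,-0.013,0],"dr":[0,0,0],"fingers":0.2},{"delta_pos":[0,0,0],"dr":[0,0,0],"fingers":0.2},{"delta_pos":[0,0,0],"dr":[0,0,0],"fingers":0.2},{"delta_pos":[0,0,0],"dr":[0,0,0],"fingers":0.2}]'
python3 -m jog '[{"delta_pos":[0,0,0.03],"dr":[0,0,0],"fingers":0.2},{"delta_pos":[0,0,0.03],"dr":[0,0,0],"fingers":0.2},{"delta_pos":[0,0,0],"dr":[0,0,0],"fingers":0.2},{"delta_pos":[0,0,0],"dr":[0,0,0],"fingers":0.2}]'
python3 -c "
from h import *
go(461.3,236,190,1.85);print(bot.sense()['ft_torque'])"
```

```text
clock: 10.7
position: [459.6, 235.5, 196.0]
tcp_rot: [0.432, -3.111, 0.0]
ft_force: [0.0, 0.0, 1.3]
width: 0.371
grip_force: 59.8
clock: 11.1
position: [459.7, 235.5, 195.5]
tcp_rot: [-0.432, 3.11, 0.001]
ft_force: [-3.0, -2.2, 13.4]
width: 0.37
grip_force: 61.0
pos [459.7 235.5 195.5] ycur 1.847 t 11.1 F [-3.  -2.2 13.4] w 0.37 grip 61.00755762308836 j6 0.2
units [-0.041  0.     0.139] turn z -0.03 tilt [0.00166667 0.015     ]
toolx [-0.962 -0.272 -0.001] tooly [-0.272  0.962  0.   ]
[-0.43944333  0.71054432  0.05009754]
```

```bash
python3 -m jog '[{"delta_pos":[0,0,-0.05],"dr":[0,0,0],"fingers":0.2},{"delta_pos":[0,0.03,0],"dr":[0,0,0],"fingers":0.2},{"delta_pos":[0,0.03,0],"dr":[0,0,0],"fingers":0.2},{"delta_pos":[0,0.03,0],"dr":[0,0,0],"fingers":0.2},{"delta_pos":[0,0,0],"dr":[0,0,0],"fingers":0.2},{"delta_pos":[0,0,0],"dr":[0,0,0],"fingers":0.2}]'
python3 -m jog '[{"delta_pos":[-0.04,-0.09,0],"dr":[0,0,0],"fingers":0.2},{"delta_pos":[-0.04,0,0],"dr":[0,0,0],"fingers":0.2},{"delta_pos":[-0.04,0,0],"dr":[0,0,0],"fingers":0.2},{"delta_pos":[0,0,0],"dr":[0,0,0],"fingers":0.2},{"delta_pos":[0,0,0],"dr":[0,0,0],"fingers":0.2}]'
```

```text
clock: 11.7
position: [459.4, 238.0, 195.8]
tcp_rot: [-0.431, 3.111, -0.004]
ft_force: [0.4, -5.3, 3.9]
width: 0.372
grip_force: 60.1
clock: 12.2
position: [461.9, 236.7, 195.7]
tcp_rot: [0.432, -3.107, -0.001]
ft_force: [-4.4, -2.8, 8.0]
width: 0.372
grip_force: 60.5
```

```bash
python3 -m jog '[{"delta_pos":[0.05,0.01,0],"dr":[0,0,0],"fingers":0.2},{"delta_pos":[0.05,0,0],"dr":[0,0,0],"fingers":0.2},{"delta_pos":[0,0,0],"dr":[0,0,0],"fingers":0.2},{"delta_pos":[0,0,0],"dr":[0,0,0],"fingers":0.2}]'
python3 -m jog '[{"delta_pos":[0,0,0],"dr":[0,0,0],"fingers":0.5},{"delta_pos":[0,0,0],"dr":[0,0,0],"fingers":0.5},{"delta_pos":[0,0,0],"dr":[0,0,0],"fingers":0.5},{"delta_pos":[0,0,0],"dr":[0,0,0],"fingers":0.5}]'
python3 - <<'E'
from h import *
go(461.3,236,240,1.85)
p,d=bot.camera('scene');w=cloud('scene',p,d)
cv2.imwrite('pics/g5.png',cv2.resize(p[140:200,150:230,::-1],None,fx=8,fy=8,interpolation=2))
E
```

```text
clock: 12.6
position: [460.6, 236.8, 195.9]
tcp_rot: [-0.432, 3.111, 0.002]
ft_force: [0.4, 0.3, 3.7]
width: 0.372
grip_force: 60.0
clock: 13.0
position: [460.0, 236.1, 195.3]
tcp_rot: [0.432, -3.111, 0.0]
ft_force: [-0.9, -0.2, 0.6]
width: 0.501
grip_force: 0.0
pos [460.  236.1 195.3] ycur 1.847 t 13.0 F [-0.9 -0.2  0.6] w 0.501 grip 0.0 j6 0.2
units [-0.03  -0.011 -1.118] turn z -0.03 tilt [-0.   -0.01]
toolx [-0.962 -0.272  0.001] tooly [-0.272  0.962 -0.   ]
```

View pics/g5.png

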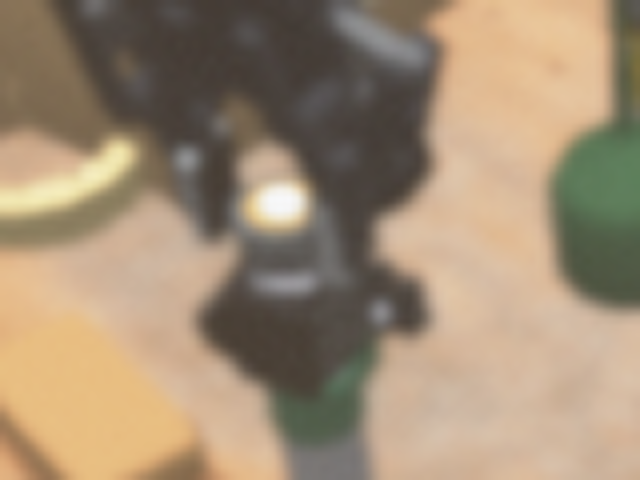

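g5 shows the head unmoved after release (ball at (278,203), thin bright rim at (285,283)). It may already be seated, with the rim a bevel. I'll raise the fingers, shut them and touch the ball top: seated should read z≈216.

```bash
python3 -m jog '[{"delta_pos":[0,0,-0.3],"dr":[0,0,0],"fingers":0.5},{"delta_pos":[0,0,-0.5],"dr":[0,0,0],"fingers":0.5},{"delta_pos":[0,0,-0.5],"dr":[0,0,0],"fingers":0.5},{"delta_pos":[0,0,0],"dr":[0,0,0],"fingers":0},{"delta_pos":[0,0,0],"dr":[0,0,0],"fingers":0},{"delta_pos":[0,0,0],"dr":[0,0,0],"fingers":0},{"delta_pos":[0,0,0],"dr":[0,0,0],"fingers":0},{"delta_pos":[0,0,0],"dr":[0,0,0],"fingers":0}]'
python3 - <<'E'
from h import *
go(460.3,236.2,224,1.85)
p,d=bot.camera('scene');w=cloud('scene',p,d)
print(p.astype(int).sum(2)[158:180,178:194]//3)
k=w[160:173,180:191].reshape(-1,3);k=k[np.hypot(k[:,0]-461,k[:,1]-236)<12];print(len(k),np.percentile(k[:,2],[10,50,90,100]).round(1))
E
```

```text
clock: 13.85
position: [459.9, 236.0, 246.9]
tcp_rot: [0.432, -3.11, 0.001]
ft_force: [-0.6, -0.4, 0.3]
width: -0.005
grip_force: 0.0
pos [459.9 236.  246.9] ycur 1.847 t 13.85 F [-0.6 -0.4  0.3] w -0.005 grip 0.0 j6 0.2
units [-0.013  0.003  0.573] turn z -0.03 tilt [-0.00333333 -0.015     ]
toolx [-0.962 -0.272  0.002] tooly [-0.272  0.962 -0.   ]
[[ 98 100 110 123 134 145 160 173 178 178 164 134 100  82  79  78]
 [107 118 134 149 161 168 175 180 181 176 159 124  92  79  80  82]
 [121 142 161 172 177 179 179 178 179 172 149 114  87  80  82  84]
 [145 164 175 178 178 176 173 174 173 164 139 107  87  82  83  84]
 [166 175 174 173 175 178 182 185 180 166 143 118  99  88  83  82]
 [175 172 166 171 189 212 225 227 218 198 171 143 118  97  83  80]
 [174 164 163 182 214 238 244 245 241 225 195 163 133 107  85  76]
 [172 161 165 192 223 242 246 246 243 229 199 167 136 107  85  75]
 [170 157 165 188 213 233 240 241 234 214 184 154 128 102  82  72]
 [169 152 152 170 189 205 212 212 203 184 157 134 113  95  79  70]
 [173 150 137 143 153 162 166 165 157 146 131 115  99  87  76  71]
 [172 147 121 117 123 129 132 129 124 115 108  97  88  83  78  75]
 [171 142 112  99 101 104 104 102 100  98  95  90  85  82  78  77]
 [165 138 107  92  92  93  93  91  91  93  91  88  89  87  81  77]
 [158 131 100  88  88  87  86  85  87  87  89  93 101  99  88  75]
 [143 113  93  91  94  92  91  91  92  98 104 114 121 112  90  75]
 [123  95  90 102 114 118 123 126 127 132 135 132 126 106  83  73]
 [102  82  83 101 122 136 146 151 152 152 144 124 106  86  75  72]
 [ 85  74  76  87 103 113 122 127 126 125 113  97  82  76  75  73]
 [ 74  69  71  76  80  83  86  90  88  87  81  76  76  77  77  76]
 [ 68  65  68  69  70  73  75  75  75  75  73  73  76  77  76  77]
 [ 65  64  66  67  68  69  69  70  71  71  73  75  75  77  75  75]]
45 [214.5 215.9 219.6 220.5]
```

```bash
python3 -m jog '[{"delta_pos":[-0.01,0,0.25],"dr":[0,0,0],"fingers":0},{"delta_pos":[0,0,0.25],"dr":[0,0,0],"fingers":0},{"delta_pos":[0,0,0.1],"dr":[0,0,0],"fingers":0},{"delta_pos":[0,0,0.04],"dr":[0,0,0],"fingers":0},{"delta_pos":[0,0,0.04],"dr":[0,0,0],"fingers":0},{"delta_pos":[0,0,0.04],"dr":[0,0,0],"fingers":0},{"delta_pos":[0,0,0],"dr":[0,0,0],"fingers":0},{"delta_pos":[0,0,0],"dr":[0,0,0],"fingers":0},{"delta_pos":[0,0,0],"dr":[0,0,0],"fingers":0}]'
```

```text
clock: 14.8
position: [460.8, 236.4, 219.1]
tcp_rot: [-0.432, 3.111, 0.0]
ft_force: [-0.2, 0.0, 0.2]
width: -0.004
grip_force: 0.0
```

```bash
python3 -m jog '[{"delta_pos":[0,0,0.05],"dr":[0,0,0],"fingers":0},{"delta_pos":[0,0,0.04],"dr":[0,0,0],"fingers":0},{"delta_pos":[0,0,0],"dr":[0,0,0],"fingers":0},{"delta_pos":[0,0,0],"dr":[0,0,0],"fingers":0},{"delta_pos":[0,0,0],"dr":[0,0,0],"fingers":0}]'
```

```text
clock: 15.3
position: [462.7, 237.3, 217.9]
tcp_rot: [-0.431, 3.106, 0.003]
ft_force: [0.5, -0.2, 11.5]
width: 0.0
grip_force: 5.3
```

Ball top found at about 217, so the head is seated within the measuring noise. Now rise, open, and go down over the grip head.

```bash
python3 -m jog '[{"delta_pos":[0,0,-0.3],"dr":[0,0,0],"fingers":0},{"delta_pos":[0,0,-0.5],"dr":[0,0,0],"fingers":0},{"delta_pos":[0,0,0],"dr":[0,0,0],"fingers":0.8},{"delta_pos":[0,0,0],"dr":[0,0,0],"fingers":0.8},{"delta_pos":[0,0,0],"dr":[0,0,0],"fingers":0.8},{"delta_pos":[0,0,0],"dr":[0,0,0],"fingers":0.8},{"delta_pos":[0,0,0],"dr":[0,0,0],"fingers":0.8}]'
python3 -c "
from h import *
go(460.4,236.3,151,1.85)"
```

```text
clock: 16.0
position: [460.3, 236.1, 246.5]
tcp_rot: [0.432, -3.11, 0.001]
ft_force: [0.3, 0.1, 0.6]
width: 0.805
grip_force: 0.0
pos [460.3 236.1 246.5] ycur 1.847 t 16.0 F [0.3 0.1 0.6] w 0.805 grip 0.0 j6 0.2
units [-0.008  0.005  2.389] turn z -0.03 tilt [-0.00333333 -0.01333333]
toolx [-0.962 -0.272  0.001] tooly [-0.272  0.962 -0.   ]
```

```bash
python3 -m jog '[{"delta_pos":[0,0,0.4],"dr":[0,0,0],"fingers":0.8},{"delta_pos":[0,0,0.4],"dr":[0,0,0],"fingers":0.8},{"delta_pos":[0,0,0.4],"dr":[0,0,0],"fingers":0.8},{"delta_pos":[0,0,0.4],"dr":[0,0,0],"fingers":0.8},{"delta_pos":[0,0,0.3],"dr":[0,0,0],"fingers":0.8},{"delta_pos":[0,0,0],"dr":[0,0,0],"fingers":0.8},{"delta_pos":[0,0,0],"dr":[0,0,0],"fingers":0.8},{"delta_pos":[0,0,0],"dr":[0,0,0],"fingers":0.8}]'
python3 -m jog '[{"delta_pos":[0,0,0.2],"dr":[0,0,0],"fingers":0.8},{"delta_pos":[0,0,0.2],"dr":[0,0,0],"fingers":0.8},{"delta_pos":[0,0,0.06],"dr":[0,0,0],"fingers":0.8},{"delta_pos":[0,0,0],"dr":[0,0,0],"fingers":0.8},{"delta_pos":[0,0,0],"dr":[0,0,0],"fingers":0.8}]'
```

```text
clock: 16.8
position: [461.3, 236.6, 172.1]
tcp_rot: [-0.432, 3.11, 0.001]
ft_force: [0.4, -0.9, 0.5]
width: 0.798
grip_force: 0.0
clock: 17.3
position: [460.7, 236.3, 152.8]
tcp_rot: [0.432, -3.112, 0.0]
ft_force: [0.2, 1.5, -0.1]
width: 0.801
grip_force: 0.0
```

```bash
python3 -m jog '[{"delta_pos":[0,0,0],"dr":[0,0,0],"fingers":0.6},{"delta_pos":[0,0,0],"dr":[0,0,0],"fingers":0.5},{"delta_pos":[0,0,0],"dr":[0,0,0],"fingers":0.2},{"delta_pos":[0,0,0],"dr":[0,0,0],"fingers":0.2},{"delta_pos":[0,0,0],"dr":[0,0,0],"fingers":0.2},{"delta_pos":[0,0,0],"dr":[0,0,0],"fingers":0.2},{"delta_pos":[0,0,0],"dr":[0,0,0],"fingers":0.2}]'
python3 - <<'E'
from h import *
go(460.4,236.3,241,1.85);print(bot.sense()['ft_torque'])
p,d=bot.camera('scene'); cv2.imwrite('pics/g6.png',cv2.resize(p[130:230,140:260,::-1],None,fx=5,fy=5,interpolation=2))
E
```

```text
clock: 18.0
position: [461.0, 236.6, 153.6]
tcp_rot: [-0.433, 3.111, 0.001]
ft_force: [-0.4, 1.0, 5.4]
width: 0.416
grip_force: 61.4
pos [461.  236.6 153.6] ycur 1.847 t 18.0 F [-0.4  1.   5.4] w 0.416 grip 61.4473731815815 j6 0.2
units [ 1.500e-02 -2.000e-03 -2.186e+00] turn z -0.03 tilt [0.005      0.01166667]
toolx [-0.962 -0.273 -0.001] tooly [-0.273  0.962  0.   ]
[0.01022179 0.28511626 0.16103632]
```

View pics/g6.png

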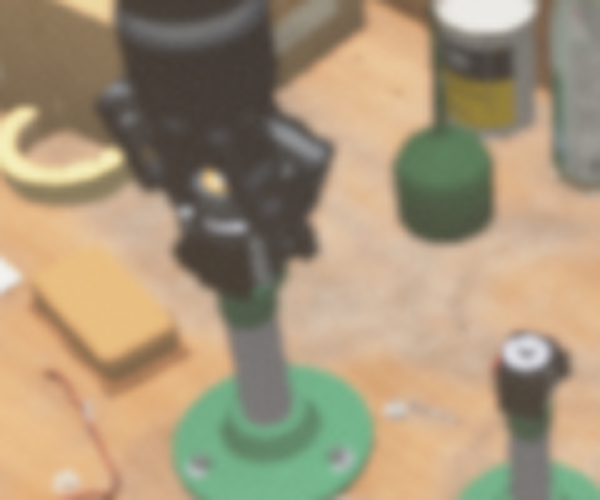

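g6 shows the head still on (ball at (212,183)) and the fingers across the grip head. Test the pull slowly.

```bash
python3 -m jog '[{"delta_pos":[0,0,-0.05],"dr":[0,0,0],"fingers":0.2},{"delta_pos":[0,0,-0.1],"dr":[0,0,0],"fingers":0.2},{"delta_pos":[0,0,-0.1],"dr":[0,0,0],"fingers":0.2},{"delta_pos":[0,0,0],"dr":[0,0,0],"fingers":0.2},{"delta_pos":[0,0,0],"dr":[0,0,0],"fingers":0.2}]'
```

```text
clock: 18.55
position: [461.0, 236.6, 163.0]
tcp_rot: [-0.432, 3.111, 0.001]
ft_force: [2.0, 3.1, -4.5]
width: 0.412
grip_force: 60.5
```

```bash
python3 -m jog '[{"delta_pos":[0,0,-0.15],"dr":[0,0,0],"fingers":0.2},{"delta_pos":[0,0,-0.2],"dr":[0,0,0],"fingers":0.2},{"delta_pos":[0,0,-0.2],"dr":[0,0,0],"fingers":0.2},{"delta_pos":[0,0,-0.2],"dr":[0,0,0],"fingers":0.2},{"delta_pos":[0,0,-0.2],"dr":[0,0,0],"fingers":0.2},{"delta_pos":[0,0,-0.2],"dr":[0,0,0],"fingers":0.2},{"delta_pos":[0,0,-0.2],"dr":[0,0,0],"fingers":0.2},{"delta_pos":[0,0,-0.2],"dr":[0,0,0],"fingers":0.2},{"delta_pos":[0,0,-0.2],"dr":[0,0,0],"fingers":0.2},{"delta_pos":[0,0,0],"dr":[0,0,0],"fingers":0.2},{"delta_pos":[0,0,0],"dr":[0,0,0],"fingers":0.2}]'
```

```text
clock: 19.65
position: [461.0, 236.6, 233.0]
tcp_rot: [-0.432, 3.111, 0.001]
ft_force: [3.6, 3.8, -3.5]
width: 0.419
grip_force: 60.6
```

```bash
python3 -m jog '[{"delta_pos":[0,0,-0.1],"dr":[0,0,0],"fingers":0.2},{"delta_pos":[0,0,-0.1],"dr":[0,0,0],"fingers":0.2},{"delta_pos":[0,0,-0.05],"dr":[0,0,0],"fingers":0.2},{"delta_pos":[0,0,0],"dr":[0,0,0],"fingers":0.2},{"delta_pos":[0,0,0],"dr":[0,0,0],"fingers":0.2}]'
```

```text
clock: 20.15
position: [461.0, 236.6, 242.7]
tcp_rot: [-0.432, 3.111, 0.001]
ft_force: [4.0, 5.2, -4.8]
width: 0.412
grip_force: 60.5
```

```bash
python3 -m jog '[{"delta_pos":[0,0,-0.05],"dr":[0,0,0],"fingers":0.2},{"delta_pos":[0,0,-0.03],"dr":[0,0,0],"fingers":0.2},{"delta_pos":[0,0,0],"dr":[0,0,0],"fingers":0.2},{"delta_pos":[0,0,0],"dr":[0,0,0],"fingers":0.2},{"delta_pos":[0,0,0],"dr":[0,0,0],"fingers":0.2}]'
python3 - <<'E'
from h import *
p,d=bot.camera('scene'); cv2.imwrite('pics/g7.png',cv2.resize(p[90:230,140:260,::-1],None,fx=4,fy=4,interpolation=2))
E
```

```text
clock: 20.65
position: [460.9, 236.5, 243.7]
tcp_rot: [0.432, -3.11, 0.0]
ft_force: [6.3, 4.9, -14.9]
width: 0.416
grip_force: 64.3
```

View pics/g7.png

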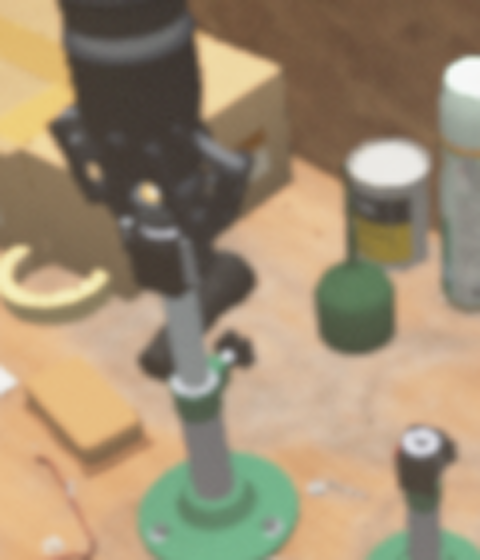

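g7 shows the column drawn fully out, with the head on (ball at (148,193)) and the grip holding. The pull jumped to 15 N at 90 mm of travel, which is the end stop. Handing in.

```bash
python3 -m jog '[{"delta_pos":[0,0,0],"dr":[0,0,0],"fingers":0.2},{"delta_pos":[0,0,0],"dr":[0,0,0],"fingers":0.2},{"delta_pos":[0,0,0],"dr":[0,0,0],"fingers":0.2}]'; python3 -c "
from plant import bot
print(bot.hand_in())"
```

```text
clock: 21.0
position: [460.9, 236.5, 243.7]
tcp_rot: [0.432, -3.11, 0.0]
ft_force: [6.6, 5.2, -15.1]
width: 0.413
grip_force: 64.3
the job is handed in; nothing more can be done
None
```

The ball head is on the stud, seated to within about 2 mm by touch, and the gripper is holding the column at the second stop (about 90 mm up, 15 N pull) ready for you to clamp; I handed in at 21 s of 48 s and no verdict was returned.

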